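Put the wardrobe keepsakes back on their own stands

ROBOT

A 6-joint arm with a two-finger parallel gripper is mounted at the origin on the work surface. World frame = base frame: x ahead of the robot, y to its left, z up, the work surface at z = 0. Lengths are in m, angles in rad, forces in N, time in s.
With the tool pointing down it reaches from about 0.35 to 0.775 m from the base axis. Payload 5.5 kg.
Tool frame: the origin (TCP) lies at the very end of the fingers, on their centre line; the grasp point (between the pads) lies 19 mm behind it; z points along the fingers, x is the direction in which the jaws open and shut, and the axes are right-handed (so a half turn about z gives the same grasp; the last joint's range is limited). The gripper opens to 85 mm and grips with 20 to 120 N. Pads are 22 mm wide; open, the fingers measure 114 mm over their backs; the gripper's body (76 mm by 85 mm) begins 54 mm behind the grasp point. The pads swing forward as they close: fully open they stand 13 mm farther back than shut.
Start: joints at [1.126, 0.313, 0.046, 1.304, 0, 1.431], TCP at [0.173, 0.549, 0.231] pointing down, gripper open.
Joint ranges: [-2.76, 2.76], [-0.86, 1.69], [-1.03, 1.26], [-2.2, 2.34], [-1.47, 1.5], [-3.14, 3.14]. Speed limits (rad/s): [2.57, 2.57, 3.14, 3.14, 3.14, 3.14].

INTERFACE

Orientations are given as a unit quaternion [x, y, z, w].
In Python, from rig import status, imaging, ticket, nets gives the robot as it stands. The module is installed in compiled form; this text tells all that it offers.
- The arm moves only by the tool move_arm, never from a script. Its argument "moves" is a list of rows, each a list of 7 numbers: the gripper command: -1 is fully open, 1 is shut, values between are in proportion, then the shift along the tool's x, y, z in mm, then the turn, a rotation vector about the tool's x, y, z in degrees. In form: [[gripper, x, y, z, rx, ry, rz], ...]. A call has 1 to 10 rows; each row shifts and turns the pose as measured when the row begins, along the tool's axes as they then stand; what a row does not reach is not made up. A row lasts 1/10 s, in which the tool goes at most 50 mm and 8.59 degrees, less where a joint would pass 70% of its speed; a pose out of reach is approached as far as the arm can. A call is refused whole if a number of a shift passes 50 or a number of a turn 8.59, either way. A call with a gripper value outside its range is refused whole. The fingers move at their own pace and stop on an object; "squeeze" is the grip in N (left out, the last holds). Time passes only in rows, so rows that do not move let the fingers close. It gives the time, the measured TCP pose, the force and the opening at its end, in the units of the state.
- status.observe(): the state, without advancing time (a new reading comes with each control period).
- imaging.grab_frame(name): name is "side" or "top" or "wrist"; returns (picture, depth): 480x640x3 uint8, red, green, blue; 480x640 float32, m along the optical axis (not along the pixel's ray), 0 where there is no reading.
- imaging.camera_info(name): a dict with "camera_matrix" (3x3 intrinsics, pixels), "world_from_camera" (4x4, takes a point from camera to world coordinates). Camera axes: x right, y up, looking along -z (the intrinsics and any distortion apply to the point x, -y, -z); pixel columns grow to the right and rows downward; lengths in m; the calibration is good to about 2 mm. A picture is of the moment at which its call begins: read the wrist's pose just before it. camera_info takes no time and is no camera call; for the wrist camera it gives the pose at the moment of the call.
- ticket.hand_in(): hands the job in, once; it reports no verdict.
Trained networks look in the newest picture that a camera, given by its name, has taken for a name from the list of things; names that differ only in an ending like _2 or _b are one class to them, and where a whole thing is asked for, a point or a joint stands for the part that bears it (a point fixed in the world has none). Each returns a list of dicts, best first, with "p" (0 to 1); they miss things now and then, are a little off and sometimes report something else, mostly with a low value. They report only what shows in the picture. A call takes as long as a camera call. They do not tell look-alikes from the thing itself.
- nets.look_for(camera, name): "point" ([x, y, z] in m, in the coordinates of the camera as it stood for that picture, good to about 4 mm: the middle of the surface that is visible of it).
- nets.cut_out(camera, name): "mask" (480x640 bool, what is visible of it).
- nets.landmark_of(camera, name): "point" ([x, y, z] in m, in the coordinates of the camera as it stood for that picture, good to about 4 mm: a listed point, or the origin of a listed thing).
The state is a dict: "clock": time; "joints": joint angles; "qvel": joint speeds; "joint_torque": joint torques, N m; "position": TCP position; "ee_rot": TCP orientation; "contact_force": force on the tool from outside, world axes, zero at the start; "moment": the same for the moment, N m; "finger_gap": finger opening in m.
Only numpy, scipy, OpenCV 4.12 (cv2) and the standard library are available. Lean on these libraries where they do the work, as an engineer would, in place of code of your own. Each camera call takes 0.05 s, during which the arm holds its last target. There are 200 camera calls.

TASK

The three keepsakes on this wardrobe shelf each stand on the wrong stand: put the piggy bank on the square riser, the bamboo box in the oblong tray with its long sides along the tray's long sides, and the round tin in the round steel tray, each upright and in the middle of its stand. Every stand is taken, so first park one of the keepsakes on the empty cork mat and let go of it there, then move them round one at a time. Knock nothing over and leave the shoe brush, the clip hanger and the spray bottle where they are.

Things in the scene. Friction and masses are not known exactly. Their poses are not given: they have to be found in the camera images.
- piggy_mid (a point): Red ceramic piggy bank on four short legs, snout to its own -x, black rubber stopper in its rump (+x). About 95 mm long in x, barrel body 58 mm wide in y with parallel flanks over the middle 40 mm of its length, 69 mm to the top of its back (small ears to 76 mm). Point: on the barrel's axis, over the middle of the four feet, 40 mm above the soles. z up. About 0.24 kg. At the start in the round steel tray.
- bamboo_mid (a point): Closed solid bamboo box with a dark band: 84 mm long (x), 56 mm wide (y), 56 mm high; lid does not open. Point: its centre, 28 mm above its underside. About 0.16 kg. At the start on the square riser.
- tin_mid (a point): Plain round metal tin with lid, upright, 54 mm in diameter (lid 55 mm), 70 mm high. Point: its centre, 35 mm above its underside. About 0.13 kg. At the start in the oblong tray.
- square_top (a point): Square white plastic riser, a fixed block 110 x 110 mm and 30 mm high with a flat top. Point: centre of its top face; x and y along its sides.
- oblong_floor (a point): Oblong black plastic tray, fixed, 130 mm long (x) by 94 mm (y) outside, 122 x 86 mm inside, floor 4 mm above the shelf, rim 10 mm above the shelf. Point: centre of its inner floor.
- round_floor (a point): Round stainless steel bracelet tray, fixed, 110 mm in diameter at the rim, about 100 mm inside at the floor, floor 3 mm above the shelf, rim 9 mm above the shelf. Point: centre of its inner floor.
- mat_top (a point): Round cork mat, fixed, 104 mm in diameter, 4 mm thick, flat, no rim; empty at the start: the parking spot. Point: centre of its top face.
- brush: Shoe brush lying bristles down, loose, 130 mm long (x), 48 mm wide, 44 mm high, standing in the row among the stands. Origin: centre of its underside. Not to be moved.
- hanger: Black plastic clip hanger lying flat beyond the row, loose, 350 mm long in y, 16 mm thick, wire hook to +x. Origin: between its two arm ends on the underside. Not to be moved.
- spray: White plastic spray bottle standing beyond the row, loose, 48 mm in diameter, 140 mm high. Origin: centre of its underside. Not to be moved.
Mind the look-alikes: they are no part of the job. There is more than one size of the part that bears bamboo_mid; the job needs the smaller.

How it is judged:
By the outcome, as a careful person would: the job done as asked, in the order asked, and still so for the second after the job is handed in, with the robot touching nothing.
It also fails if it takes over 115 s, if anything falls off the work surface, if the arm or the gripper's body presses on something with over 40 N, if the wrist force passes 120 N, or if a joint passes its speed limit or range.

## Working session

There is one attempt and no reset: what is moved stays moved. The work goes in short steps, Python scripts to look and compute and a tool call to move; the robot and the scene stay as the last step left them, time stands still between calls to the robot, and variables do not carry over. Pictures are saved under pics/ and viewed, about 12 in all and at most 16, crops included, and the job is handed in when it is done.

Besides the shell and the picture viewer there is one more tool, called after "Call:" as a command line: name --pt "numbers of a row" for each row, then --argument value for the rest. move_arm: Moves the arm, as the interface text tells. Its arguments: {"type":"object","properties":{"moves":{"type":"array","items":{"type":"array","items":{"type":"number"}}},"squeeze":{"type":"number"}},"required":["moves"]}

```bash
mkdir -p pics; cat > h.py <<'E'
import numpy as np, cv2
from rig import status, imaging, ticket, nets
def grab(n,f=None):
    p,d=imaging.grab_frame(n)
    if f: cv2.imwrite('pics/'+f,p[:,:,::-1])
    return p,d,imaging.camera_info(n)
def w(info,pt): return (np.array(info['world_from_camera'])@np.r_[pt,1])[:3]
def cloud(d,info):
    K=np.array(info['camera_matrix']); v,u=np.mgrid[:480,:640]
    P=np.stack([(u-K[0,2])/K[0,0]*d,-(v-K[1,2])/K[1,1]*d,-d,np.ones_like(d)],-1)
    return (P@np.array(info['world_from_camera']).T)[...,:3]
def pix(info,p):
    K=np.array(info['camera_matrix']); c=np.linalg.inv(np.array(info['world_from_camera']))@np.r_[p,1]
    return K[0,0]*c[0]/-c[2]+K[0,2], K[1,1]*-c[1]/-c[2]+K[1,2]
E
python3 - <<'E'
from h import *
print(status.observe()); 
for c in ('top','side'):
    p,d,i=grab(c,c+'1.png'); print(c,{k:np.round(v,3).tolist() if not isinstance(v,str) else v for k,v in i.items()})
    for n in 'piggy_mid bamboo_mid tin_mid square_top oblong_floor round_floor mat_top brush hanger spray'.split():
        for r in nets.landmark_of(c,n)[:3]:
            q=w(i,r['point']); print(n,round(r['p'],2),q.round(3),np.round(pix(i,q)))
E
```

```text
{'clock': 0.0, 'joints': array([ 1.12639710e+00,  3.14004668e-01,  4.49954067e-02,  1.30361771e+00,
       -2.61217418e-05,  1.43121072e+00]), 'qvel': array([ 0.00084605, -0.0004399 ,  0.00022013, -0.000446  , -0.00029708,
       -0.00020038]), 'joint_torque': array([ 9.17564867e-04, -4.80622923e+01,  2.98534817e+01,  1.94157095e-02,
       -7.55773181e-05,  4.32588408e-06]), 'position': array([0.172353  , 0.54802476, 0.23041317]), 'ee_rot': array([ 8.06261210e-01,  5.91558977e-01, -7.99963114e-04,  4.45026494e-04]), 'contact_force': array([ 0.46742445,  0.73309555, -0.24845883]), 'moment': array([ 0.07230933,  0.03759175, -0.03981439]), 'finger_gap': 0.08532093563607708}
top {'camera_matrix': [[456.508, 0.0, 317.164], [0.0, 456.508, 243.49], [0.0, 0.0, 1.0]], 'world_from_camera': [[0.024, 0.993, -0.118, 0.322], [-1.0, 0.026, 0.01, 0.007], [0.013, 0.118, 0.993, 1.077], [0.0, 0.0, 0.0, 1.0]]}
piggy_mid 0.75 [0.529 0.35  0.039] [165. 204.]
bamboo_mid 0.86 [ 0.504 -0.366  0.065] [479. 221.]
bamboo_mid 0.57 [ 0.182 -0.332  0.046] [463. 365.]
tin_mid 0.65 [0.476 0.172 0.039] [241. 228.]
s
[... 483 characters left out ...]
.497, 242.281], [0.0, 0.0, 1.0]], 'world_from_camera': [[0.978, 0.112, -0.177, 0.269], [-0.21, 0.516, -0.83, -0.848], [-0.002, 0.849, 0.529, 0.59], [0.0, 0.0, 0.0, 1.0]]}
piggy_mid 0.63 [0.526 0.353 0.041] [312. 180.]
piggy_mid 0.57 [ 0.488 -0.012  0.002] [329. 261.]
bamboo_mid 0.84 [ 0.179 -0.332  0.035] [187. 379.]
bamboo_mid 0.62 [ 0.504 -0.364  0.055] [392. 353.]
tin_mid 0.69 [0.479 0.169 0.037] [309. 212.]
oblong_floor 0.92 [0.483 0.167 0.003] [310. 223.]
round_floor 0.74 [0.522 0.347 0.006] [311. 192.]
mat_top 0.92 [ 0.488 -0.012  0.001] [329. 261.]
brush 0.56 [ 0.498 -0.169  0.002] [352. 303.]
hanger 0.91 [ 0.705  0.01  -0.002] [413. 247.]
spray 0.91 [ 0.734 -0.313 -0.004] [496. 336.]
```

```bash
ls pics
```

```text
side1.png
top1.png
```

View pics/top1.png

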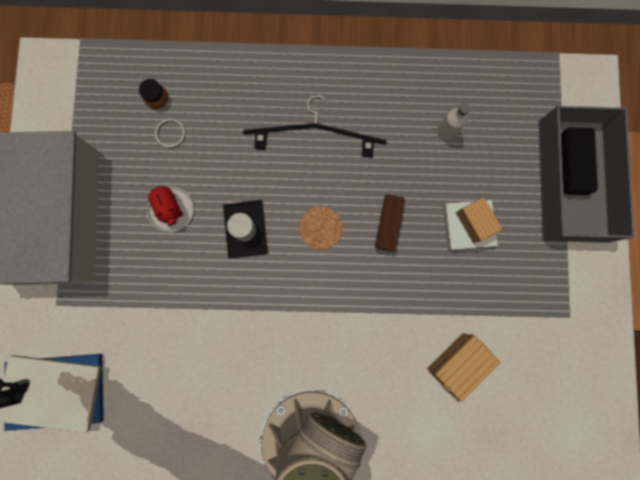

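View pics/side1.png

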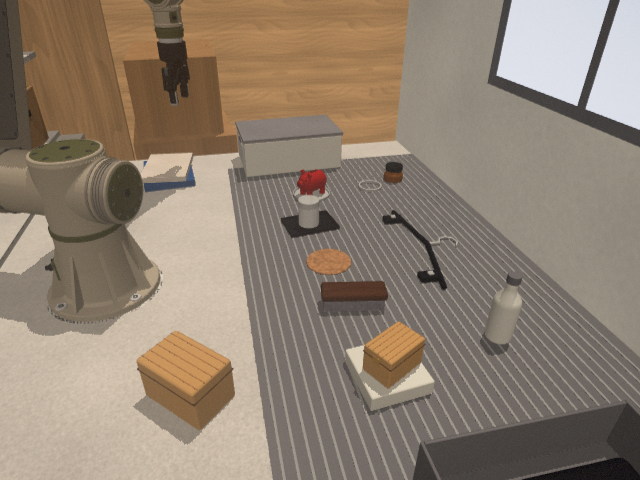

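The top view shows the piggy in the round tray (165,205), the tin in the oblong tray (241,227), the empty mat (320,228), the brush (390,223), and a small bamboo box on the riser (481,220).

Look-alikes:
- **bamboo_mid:** the small box at top (481,220) or the large box at (465,367). I choose the small one on the riser.
- **tin:** the spray bottle (455,122), the dark jar (152,93) and the white ring (170,133). I choose the one in the oblong tray (241,227).

Next I'll measure poses and yaws.

```bash
python3 - <<'E'
from h import *
p,d,i=grab('top'); P=cloud(d,i); z=P[...,2]
cv2.imwrite('pics/crop1.png',cv2.resize(p[180:270,130:520],None,fx=2,fy=2,interpolation=2)[:,:,::-1])
def rect(m,n):
    q=P[m][:,:2]
    if len(q)<10: print(n,len(q)); return
    r=cv2.minAreaRect((q*1000).astype(np.float32)); print(n,len(q),np.round(r[0],1),np.round(r[1],1),round(r[2],1),'z',np.round(np.median(P[m][:,2])*1e3,1),'mean',(q.mean(0)*1000).round(1))
x,y=P[...,0],P[...,1]
def box(cx,cy,r=.08): return (abs(x-cx)<r)&(abs(y-cy)<r)&(d>0)
rect(box(.504,-.366)&(z>.075),'bamboo top')
rect(box(.504,-.36)&(z>.018)&(z<.05),'riser')
rect(box(.18,-.33)&(z>.05),'bigbox')
rect(box(.48,.167)&(z>.06),'tin')
rect(box(.525,.35)&(z>.03),'pig')
rect(box(.497,-.17)&(z>.03),'brush')
for n in ('oblong_floor','round_floor','mat_top','square_top','bamboo_mid','piggy_mid','tin_mid'):
    for r in nets.cut_out('top',n)[:2]: rect(r['mask']&(d>0),n+' %.2f'%r['p'])
E
```

```text
bamboo top 999 [ 504.7 -366.8] [85.5 58.2] 29.1 z 86.3 mean [ 504.4 -365.2]
riser 1191 [ 501.8 -362.3] [110.9 112. ] 5.8 z 30.5 mean [ 490.  -343.3]
bigbox 2445 [ 180.8 -331.1] [ 82.6 124.3] 44.2 z 81.4 mean [ 182.9 -328.1]
tin 500 [478.6 168.9] [54.6 53. ] 5.5 z 75.1 mean [477.7 168.5]
pig 916 [522.6 345.7] [93.9 57.2] 29.0 z 65.9 mean [521.6 341.9]
brush 1171 [ 498.7 -170.3] [ 48.4 129.9] 79.7 z 44.1 mean [ 497.7 -169.1]
oblong_floor 0.59 1619 [481.4 167.3] [132.7  94.9] 8.8 z 5.4 mean [479.2 164.6]
round_floor 0.89 861 [517.8 343.1] [ 98.8 111.6] 38.8 z 4.4 mean [515.8 336.6]
mat_top 0.96 1486 [486.2 -12. ] [102.6 102. ] 15.7 z 4.5 mean [486.8 -11.2]
square_top 0.57 1217 [ 501.5 -367.2] [112.6 122.6] 6.6 z 30.0 mean [ 487.8 -339.8]
bamboo_mid 0.78 2793 [ 174.3 -346.1] [113.  136.7] 44.5 z 81.0 mean [ 185.3 -324.8]
bamboo_mid 0.76 1182 [ 505.3 -365.8] [83.9 57. ] 29.1 z 85.8 mean [ 501.9 -360.3]
piggy_mid 0.75 927 [520.1 350.9] [93.7 67.7] 26.8 z 65.6 mean [521.5 341.8]
tin_mid 0.73 584 [478.3 169. ] [54.4 53.2] 46.3 z 74.7 mean [475.4 166. ]
```

View pics/crop1.png

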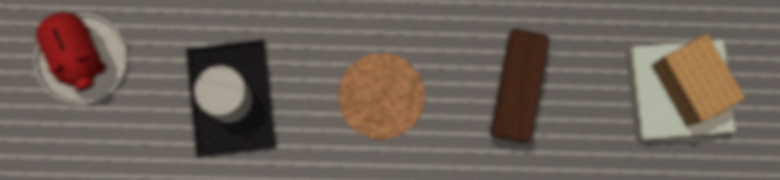

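```bash
cat >> h.py <<'E'
from scipy.spatial.transform import Rotation as Ro
def plan(g,wps,step=45,ang=8):
    """waypoints (x,y,z mm, jaw yaw deg or None), tool down; prints rows"""
    s=status.observe(); p=np.array(s['position'])*1e3; R=Ro.from_quat(s['ee_rot'])
    print('t',round(s['clock'],2),'pos',p.round(1),'yaw',round(np.degrees(np.arctan2(*R.as_matrix()[[1,0],0])),1),'gap',round(s['finger_gap']*1e3,1),'F',np.round(s['contact_force'],1))
    rows=[]
    for x,y,z,a in wps:
        yaw=np.degrees(np.arctan2(*R.as_matrix()[[1,0],0]))
        if a is None: a=yaw
        a=yaw+(a-yaw+90)%180-90
        T=Ro.from_euler('z',a/2,degrees=True); T=Ro.from_euler('z',a,degrees=True)*Ro.from_euler('x',180,degrees=True)
        t=np.array([x,y,z],float); n=max(1,int(np.ceil(max(np.linalg.norm(t-p)/step,np.degrees((R.inv()*T).magnitude())/ang))))
        for k in range(n):
            f=1/(n-k); dr=(R.inv()*T).as_rotvec(degrees=True)*f; dt=R.inv().apply((t-p)*f)
            rows.append([g]+dt.round(0 if n>1 else 1).tolist()+dr.round(1).tolist())
            p=p+(t-p)*f; R=R*Ro.from_rotvec(dr,degrees=True)
    for k in range(0,len(rows),10): print(rows[k:k+10])
E
python3 -c "
from h import *
plan(-1,[(440,180,230,72.5)])"
```

```text
t 1.5 pos [172.6 548.5 231.3] yaw 72.5 gap 85.5 F [ 0.5  0.5 -0.6]
[[-1, -25.0, 33.0, 0.0, 0.0, -0.0, 0.0], [-1, -25.0, 33.0, 0.0, 0.0, -0.0, 0.0], [-1, -25.0, 33.0, 0.0, 0.0, -0.0, 0.0], [-1, -25.0, 33.0, 0.0, 0.0, -0.0, 0.0], [-1, -25.0, 33.0, 0.0, 0.0, -0.0, 0.0], [-1, -25.0, 33.0, 0.0, 0.0, -0.0, 0.0], [-1, -25.0, 33.0, 0.0, 0.0, -0.0, 0.0], [-1, -25.0, 33.0, 0.0, 0.0, -0.0, 0.0], [-1, -25.0, 33.0, 0.0, 0.0, -0.0, 0.0], [-1, -25.0, 33.0, 0.0, 0.0, -0.0, 0.0]]
[[-1, -25.0, 33.0, 0.0, 0.0, -0.0, 0.0]]
```

Call:
move_arm --pt "-1 -25 33 0 0 0 0" --pt "-1 -25 33 0 0 0 0" --pt "-1 -25 33 0 0 0 0" --pt "-1 -25 33 0 0 0 0" --pt "-1 -25 33 0 0 0 0" --pt "-1 -25 33 0 0 0 0" --pt "-1 -25 33 0 0 0 0" --pt "-1 -25 33 0 0 0 0" --pt "-1 -25 33 0 0 0 0" --pt "-1 -25 33 0 0 0 0" --squeeze 40

```text
clock: 2.5
position: [0.4195, 0.2046, 0.2314]
ee_rot: [0.803, 0.596, 0.003, -0.0]
contact_force: [1.0, 0.7, 1.1]
finger_gap: 0.0855
```

```bash
python3 - <<'E'
from h import *
p,d,i=grab('wrist','w1.png'); P=cloud(d,i)
for n in ('tin_mid','oblong_floor'):
    for r in nets.landmark_of('wrist',n)[:2]: print(n,round(r['p'],2),(w(i,r['point'])*1e3).round(1))
m=(P[...,2]>.06)&(P[...,2]<.085)&(d>0)&(abs(P[...,0]-.478)<.05)&(abs(P[...,1]-.169)<.05)
print(m.sum(),cv2.minEnclosingCircle((P[m][:,:2]*1e3).astype(np.float32)),np.median(P[m][:,2]))
plan(-1,[(478.6,168.9,130,None),(478.6,168.9,32,None)])
E
```

```text
tin_mid 0.93 [484.5 167.4  35.3]
3080 ((482.304443359375, 165.93934631347656), 27.931365966796875) 0.07395242215120193
t 2.65 pos [420.  204.3 231.1] yaw 72.9 gap 85.1 F [-0.1  0.3  0.3]
[[-1, -6.0, 22.0, 34.0, 0.0, -0.1, -0.0], [-1, -6.0, 22.0, 34.0, 0.0, -0.1, -0.0], [-1, -6.0, 22.0, 34.0, 0.0, -0.1, -0.0], [-1, -0.0, -0.0, 33.0, -0.0, -0.0, 0.0], [-1, -0.0, -0.0, 33.0, -0.0, -0.0, 0.0], [-1, -0.0, -0.0, 33.0, -0.0, -0.0, 0.0]]
```

View pics/w1.png

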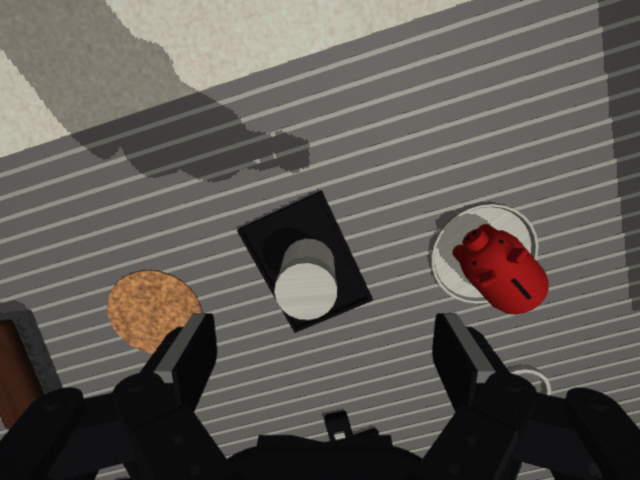

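The wrist view shows the tin (306,292) in the black tray, the mat (153,310) and the piggy (500,265) with its snout up-left. Wrist and top agree within about 4 mm, so I'll use the mean.

Call:
move_arm --pt "-1 -8 24 30 0 0 0" --pt "-1 -8 24 30 0 0 0" --pt "-1 -6 22 30 0 0 0" --pt "-1 0 0 0 0 0 0"

```text
clock: 3.05
position: [0.4823, 0.1657, 0.1407]
ee_rot: [0.803, 0.596, 0.005, -0.0]
contact_force: [-0.5, 0.2, -0.4]
finger_gap: 0.0854
```

```bash
python3 - <<'E'
from h import *
plan(-1,[(480.5,167.4,120,None),(480.5,167.4,32,None)])
E
```

```text
t 3.05 pos [482.3 165.7 140.7] yaw 73.2 gap 85.4 F [-0.5  0.2 -0.4]
[[-1, 0.9, -2.4, 20.7, 0.3, -0.5, -0.0], [-1, 0.0, -0.0, 44.0, -0.0, 0.0, 0.0], [-1, 0.0, -0.0, 44.0, -0.0, 0.0, 0.0]]
```

Call:
move_arm --pt "-1 1 -2 30 0.3 -0.5 0" --pt "-1 0 0 30 0 0 0" --pt "-1 0 0 30 0 0 0" --pt "-1 0 0 20 0 0 0" --pt "-1 0 0 0 0 0 0"

```text
clock: 3.55
position: [0.4791, 0.1744, 0.0314]
ee_rot: [0.801, 0.599, 0.002, -0.0]
contact_force: [-0.6, 1.0, 0.7]
finger_gap: 0.0851
```

```bash
python3 - <<'E'
from h import *
plan(-1,[(480.5,167.4,32,None)])
E
```

```text
t 3.55 pos [479.1 174.4  31.4] yaw 73.6 gap 85.1 F [-0.6  1.   0.7]
[[-1, -6.3, 3.4, -0.6, 0.1, -0.2, -0.0]]
```

Call:
move_arm --pt "-1 -6 3 0 0 0 0" --pt "-1 0 0 0 0 0 0"

```text
clock: 3.75
position: [0.4801, 0.1693, 0.0336]
ee_rot: [0.8, 0.6, 0.003, -0.0]
contact_force: [0.2, 0.6, -0.2]
finger_gap: 0.0857
```

```bash
python3 - <<'E'
from h import *
plan(-1,[(480.5,167.4,32,None)])
E
```

```text
t 3.75 pos [480.1 169.3  33.6] yaw 73.8 gap 85.7 F [ 0.2  0.6 -0.2]
[[-1, -1.7, 0.9, 1.6, 0.1, -0.3, -0.0]]
```

Call:
move_arm --pt "1 -1 1 0 0 0 0" --pt "1 0 0 0 0 0 0" --pt "1 0 0 0 0 0 0" --pt "1 0 0 0 0 0 0" --pt "1 0 0 0 0 0 0" --pt "1 0 0 0 0 0 0" --pt "1 0 0 0 0 0 0" --pt "1 0 0 0 0 0 0" --squeeze 40

```text
clock: 4.55
position: [0.483, 0.1683, 0.0372]
ee_rot: [0.8, 0.6, 0.005, 0.001]
contact_force: [0.0, 0.3, -2.3]
finger_gap: 0.0532
```

Call:
move_arm --pt "1 0 0 -20 0 0 0" --pt "1 0 0 -40 0 0 0" --pt "1 0 0 -40 0 0 0" --pt "1 0 0 -20 0 0 0"

```text
clock: 4.95
position: [0.4778, 0.1669, 0.156]
ee_rot: [0.8, 0.6, -0.0, -0.002]
contact_force: [-0.0, -0.0, -1.4]
finger_gap: 0.0532
```

```bash
python3 - <<'E'
from h import *
p,d,i=grab('wrist','w2.png'); P=cloud(d,i)
s=status.observe(); print(s['position'],s['finger_gap'],s['contact_force'])
# black tray
g=p.max(-1).astype(int)
m=(g<45)&(abs(P[...,0]-.48)<.09)&(abs(P[...,1]-.167)<.075)&(P[...,2]<.02)&(d>0)
m=cv2.morphologyEx(m.astype(np.uint8),cv2.MORPH_OPEN,np.ones((5,5)))>0
r=cv2.minAreaRect((P[m][:,:2]*1e3).astype(np.float32)); print('tray wrist',m.sum(),r)
pt,dt,it=grab('top'); P=cloud(dt,it); 
g=pt.max(-1).astype(int)
m=(g<45)&(abs(P[...,0]-.48)<.09)&(abs(P[...,1]-.167)<.075)&(P[...,2]<.02)&(dt>0)
print('tray top',m.sum(),cv2.minAreaRect((P[m][:,:2]*1e3).astype(np.float32)))
E
```

```text
[0.47912426 0.16717438 0.15838078] 0.05301070609399346 [ 0.67039859 -0.21509524  0.84987048]
tray wrist 12201 ((482.52294921875, 167.14602661132812), (129.69244384765625, 95.9581069946289), 8.192079544067383)
tray top 1120 ((479.819091796875, 167.22950744628906), (127.80546569824219, 90.86683654785156), 8.722870826721191)
```

View pics/w2.png

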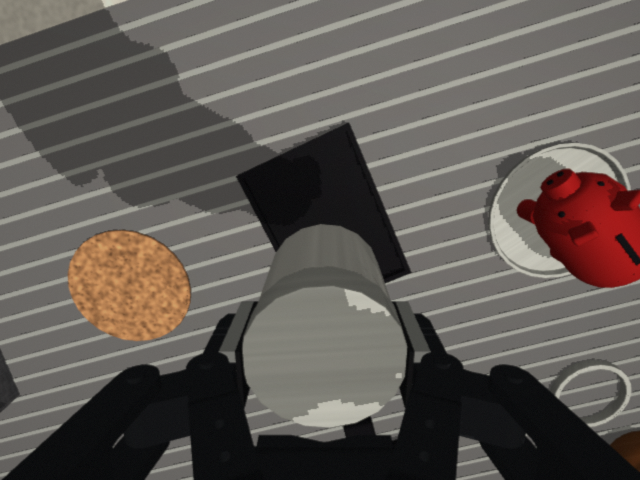

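The tin is held upright (325,340), and the empty tray lies at yaw about 8.4°. On to the mat.

```bash
python3 - <<'E'
from h import *
plan(1,[(487,-12,150,None),(487,-12,60,None)],step=40)
E
```

```text
t 5.05 pos [479.  167.2 156.2] yaw 73.7 gap 53.1 F [ 1.4 -0.2 -1.9]
[[1, -34.0, 12.0, 1.0, -0.0, -0.0, 0.0], [1, -34.0, 12.0, 1.0, -0.0, -0.0, 0.0], [1, -34.0, 12.0, 1.0, -0.0, -0.0, 0.0], [1, -34.0, 12.0, 1.0, -0.0, -0.0, 0.0], [1, -34.0, 12.0, 1.0, -0.0, -0.0, 0.0], [1, 0.0, -0.0, 30.0, 0.0, 0.0, 0.0], [1, 0.0, -0.0, 30.0, 0.0, 0.0, 0.0], [1, 0.0, -0.0, 30.0, 0.0, 0.0, 0.0]]
```

Call:
move_arm --pt "1 -34 12 1 0 0 0" --pt "1 -34 12 1 0 0 0" --pt "1 -34 12 1 0 0 0" --pt "1 -34 12 1 0 0 0" --pt "1 -34 12 1 0 0 0" --pt "1 0 0 25 0 0 0" --pt "1 0 0 30 0 0 0" --pt "1 0 0 30 0 0 0" --pt "1 0 0 0 0 0 0"

```text
clock: 5.95
position: [0.4843, -0.0188, 0.0515]
ee_rot: [0.8, 0.6, -0.002, -0.005]
contact_force: [-0.5, 0.6, -1.8]
finger_gap: 0.0531
```

```bash
python3 - <<'E'
from h import *
plan(1,[(487,-12,45,None)],step=20)
E
```

```text
t 5.95 pos [484.3 -18.8  51.5] yaw 73.8 gap 53.1 F [-0.5  0.6 -1.8]
[[1, 7.3, 0.7, 6.5, -0.6, -0.1, 0.0]]
```

Call:
move_arm --pt "1 7 1 6 -0.6 0 0" --pt "1 0 0 3 0 0 0" --pt "1 0 0 3 0 0 0"

```text
clock: 6.25
position: [0.4874, -0.0114, 0.0392]
ee_rot: [0.8, 0.6, 0.001, -0.0]
contact_force: [-0.4, 0.1, -1.6]
finger_gap: 0.0532
```

```bash
python3 - <<'E'
from h import *
plan(1,[(487,-12,36,None)],step=20)
E
```

```text
t 6.25 pos [487.4 -11.4  39.2] yaw 73.8 gap 53.2 F [-0.4  0.1 -1.6]
[[1, -0.7, -0.2, 3.2, 0.0, -0.1, -0.0]]
```

Call:
move_arm --pt "1 0 0 2 0 0 0" --pt "1 0 0 1.5 0 0 0"

```text
clock: 6.45
position: [0.4886, -0.0111, 0.0369]
ee_rot: [0.799, 0.601, 0.002, 0.001]
contact_force: [-4.5, 0.4, 8.8]
finger_gap: 0.0531
```

Call:
move_arm --pt "0.2 0 0 0 0 0 0" --pt "-0.3 0 0 0 0 0 0" --pt "-0.8 0 0 0 0 0 0" --pt "-0.8 0 0 0 0 0 0" --pt "-0.8 0 0 -20 0 0 0" --pt "-0.8 0 0 -40 0 0 0" --pt "-0.8 0 0 -50 0 0 0" --pt "-0.8 0 0 -50 0 0 0"

```text
clock: 7.25
position: [0.4841, -0.0108, 0.1967]
ee_rot: [0.8, 0.601, -0.002, -0.004]
contact_force: [1.1, -1.1, -0.1]
finger_gap: 0.0769
```

```bash
python3 - <<'E'
from h import *
plan(-1,[(470,-300,230,119),(505,-366,180,119)],step=45)
E
```

```text
t 7.25 pos [484.1 -10.8 196.7] yaw 73.8 gap 76.9 F [ 1.1 -1.1 -0.1]
[[-1, -40.0, 10.0, -5.0, -0.1, -0.0, -6.5], [-1, -41.0, 5.0, -5.0, -0.1, -0.0, -6.5], [-1, -41.0, 0.0, -5.0, -0.1, -0.0, -6.5], [-1, -41.0, -4.0, -5.0, -0.1, -0.0, -6.5], [-1, -40.0, -9.0, -5.0, -0.1, -0.0, -6.5], [-1, -39.0, -13.0, -5.0, -0.1, -0.0, -6.5], [-1, -37.0, -18.0, -5.0, -0.1, -0.0, -6.5], [-1, -37.0, -1.0, 25.0, 0.0, -0.0, 0.0], [-1, -37.0, -1.0, 25.0, 0.0, -0.0, 0.0]]
```

Call:
move_arm --pt "-1 -40 10 -5 0 0 -6.5" --pt "-1 -41 5 -5 0 0 -6.5" --pt "-1 -41 0 -5 0 0 -6.5" --pt "-1 -41 -4 -5 0 0 -6.5" --pt "-1 -40 -9 -5 0 0 -6.5" --pt "-1 -39 -13 -5 0 0 -6.5" --pt "-1 -37 -18 -5 0 0 -6.5"

```text
clock: 7.95
position: [0.4806, -0.3053, 0.2446]
ee_rot: [0.487, 0.874, 0.002, 0.006]
contact_force: [0.6, 0.1, 0.2]
finger_gap: 0.0853
```

```bash
python3 - <<'E'
from h import *
p,d,i=grab('wrist','w3.png'); P=cloud(d,i); x,y,z=np.moveaxis(P,-1,0)
def rect(m,n):
    if m.sum()>10: print(n,m.sum(),cv2.minAreaRect((P[m][:,:2]*1e3).astype(np.float32)))
rect((z>.078)&(z<.095)&(abs(x-.505)<.07)&(abs(y+.366)<.07)&(d>0),'box')
rect((z>.022)&(z<.04)&(abs(x-.505)<.08)&(abs(y+.366)<.08)&(d>0),'riser')
pt,d,i=grab('top'); P=cloud(d,i); x,y,z=np.moveaxis(P,-1,0)
m=(z>.06)&(z<.085)&(abs(x-.487)<.045)&(abs(y+.012)<.045)
print('tin top',m.sum(),cv2.minEnclosingCircle((P[m][:,:2]*1e3).astype(np.float32)),np.median(z[m]))
plan(-1,[(505,-366,150,119)])
E
```

```text
box 6979 ((504.7535400390625, -374.68011474609375), (85.80631256103516, 56.50605773925781), 29.381643295288086)
riser 6252 ((501.0859375, -369.7957458496094), (109.53448486328125, 110.16128540039062), 6.176197052001953)
tin top 485 ((484.76409912109375, -10.917532920837402), 27.67088508605957) 0.07509451627587804
t 8.05 pos [ 480.9 -308.9  244.4] yaw 121.3 gap 85.1 F [-0.4  0.5 -0. ]
[[-1, -20.0, -3.0, 32.0, 0.2, 0.2, 0.8], [-1, -20.0, -3.0, 32.0, 0.2, 0.2, 0.8], [-1, -20.0, -3.0, 32.0, 0.2, 0.2, 0.8]]
```

View pics/w3.png

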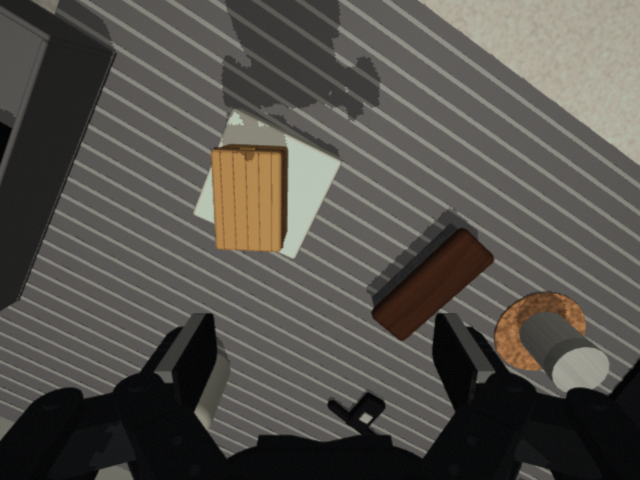

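The wrist view shows the bamboo on the riser (250,198), the brush (432,285), and the tin upright on the mat (565,350). Now to hover above the box.

Call:
move_arm --pt "-1 -20 -3 30 0 0 0.8" --pt "-1 -20 -3 30 0 0 0.8" --pt "-1 -18 -3 30 0 0 0.8" --pt "-1 0 0 0 0 0 0" --pt "-1 0 0 0 0 0 0"

```text
clock: 8.55
position: [0.5048, -0.3656, 0.1542]
ee_rot: [0.512, 0.859, 0.002, 0.009]
contact_force: [0.3, 0.9, 0.9]
finger_gap: 0.0855
```

```bash
python3 - <<'E'
from h import *
p,d,i=grab('wrist'); P=cloud(d,i); x,y,z=np.moveaxis(P,-1,0)
def rect(m,n):
    if m.sum()>10: print(n,m.sum(),cv2.minAreaRect((P[m][:,:2]*1e3).astype(np.float32)))
rect((z>.078)&(z<.095)&(abs(x-.505)<.07)&(abs(y+.366)<.07)&(d>0),'box')
rect((z>.022)&(z<.04)&(abs(x-.505)<.08)&(abs(y+.366)<.08)&(d>0),'riser')
plan(-1,[(505.5,-368,110,119.3),(505.5,-368,52,119.3)],step=30)
E
```

```text
box 12285 ((503.6221618652344, -366.7984619140625), (85.55984497070312, 56.0606575012207), 29.454179763793945)
riser 10024 ((500.0433654785156, -361.3801574707031), (109.22505950927734, 110.33672332763672), 6.161662578582764)
t 8.6 pos [ 504.6 -365.3  154. ] yaw 118.4 gap 85.4 F [-0.2  0.4 -0.4]
[[-1, -1.0, -1.0, 22.0, 0.3, 0.4, -0.4], [-1, -1.0, -0.0, 22.0, 0.3, 0.4, -0.4], [-1, -0.0, -0.0, 29.0, -0.0, -0.0, -0.0], [-1, -0.0, -0.0, 29.0, -0.0, -0.0, -0.0]]
```

Call:
move_arm --pt "-1 1 0 26 0.4 0.5 -0.5" --pt "-1 0 0 26 0.3 0.4 -0.5" --pt "-1 0 0 26 0 0 0" --pt "-1 0 0 24 0 0 0" --pt "-1 0 0 0 0 0 0"

```text
clock: 9.1
position: [0.5092, -0.363, 0.0606]
ee_rot: [0.502, 0.865, -0.0, 0.005]
contact_force: [0.0, 0.2, -0.3]
finger_gap: 0.0852
```

```bash
python3 - <<'E'
from h import *
plan(-1,[(504.2,-366.8,50,119.4)],step=30)
E
```

```text
t 9.1 pos [ 509.2 -363.    60.6] yaw 119.7 gap 85.2 F [ 0.   0.2 -0.3]
[[-1, -0.7, -6.2, 10.6, 0.3, 0.5, 0.3]]
```

Call:
move_arm --pt "-1 -1 -6 10 0.3 0.5 0.2" --pt "-1 0 0 0 0 0 0"

```text
clock: 9.3
position: [0.5057, -0.3671, 0.0539]
ee_rot: [0.503, 0.864, -0.001, 0.002]
contact_force: [0.2, 0.5, -0.8]
finger_gap: 0.0853
```

```bash
python3 - <<'E'
from h import *
plan(-1,[(504.2,-366.8,50,119.4)],step=30)
E
```

```text
t 9.3 pos [ 505.7 -367.1   53.9] yaw 119.6 gap 85.3 F [ 0.2  0.5 -0.8]
[[-1, 1.0, -1.2, 3.9, 0.0, 0.2, 0.2]]
```

Call:
move_arm --pt "0 1 -1 3 0 0.2 0" --pt "1 0 0 0 0 0 0" --pt "1 0 0 0 0 0 0" --pt "1 0 0 0 0 0 0" --pt "1 0 0 0 0 0 0" --pt "1 0 0 0 0 0 0"

```text
clock: 9.9
position: [0.5059, -0.3685, 0.055]
ee_rot: [0.503, 0.864, -0.001, 0.003]
contact_force: [-0.7, -0.0, -1.2]
finger_gap: 0.0552
```

```bash
python3 - <<'E'
from h import *
plan(1,[(504.2,-366.8,50,119.4)],step=30)
E
```

```text
t 9.9 pos [ 505.9 -368.5   55. ] yaw 119.5 gap 55.2 F [-0.7 -0.  -1.2]
[[1, 2.4, -0.7, 4.9, 0.1, 0.3, 0.1]]
```

Call:
move_arm --pt "1 0 0 -25 0 0 0" --pt "1 0 0 -45 0 0 0" --pt "1 0 0 -45 0 0 0"

```text
clock: 10.2
position: [0.5011, -0.3641, 0.1637]
ee_rot: [0.503, 0.864, 0.001, -0.006]
contact_force: [0.0, -0.5, -0.9]
finger_gap: 0.0552
```

```bash
python3 - <<'E'
from h import *
plan(1,[(481.3,167.2,165,98.4)],step=38)
E
```

```text
t 10.2 pos [ 501.1 -364.1  163.7] yaw 119.5 gap 55.2 F [ 0.  -0.5 -0.9]
[[1, 34.0, 17.0, 0.0, -0.0, -0.0, 1.5], [1, 34.0, 17.0, 0.0, -0.0, -0.0, 1.5], [1, 35.0, 16.0, 0.0, -0.0, -0.0, 1.5], [1, 35.0, 15.0, 0.0, -0.0, -0.0, 1.5], [1, 35.0, 14.0, 0.0, -0.0, -0.0, 1.5], [1, 36.0, 13.0, 0.0, -0.0, -0.0, 1.5], [1, 36.0, 12.0, 0.0, -0.0, -0.0, 1.5], [1, 36.0, 11.0, 0.0, -0.0, -0.0, 1.5], [1, 37.0, 10.0, 0.0, -0.0, -0.0, 1.5], [1, 37.0, 9.0, 0.0, -0.0, -0.0, 1.5]]
[[1, 37.0, 8.0, 0.0, -0.0, -0.0, 1.5], [1, 37.0, 7.0, -0.0, -0.0, -0.0, 1.5], [1, 37.0, 6.0, -0.0, -0.0, -0.0, 1.5], [1, 38.0, 5.0, -0.0, -0.0, -0.0, 1.5]]
```

Call:
move_arm --pt "1 34 17 0 0 0 1.5" --pt "1 34 17 0 0 0 1.5" --pt "1 35 16 0 0 0 1.5" --pt "1 35 15 0 0 0 1.5" --pt "1 35 14 0 0 0 1.5" --pt "1 36 13 0 0 0 1.5" --pt "1 36 12 0 0 0 1.5" --pt "1 36 11 0 0 0 1.5" --pt "1 37 10 0 0 0 1.5" --pt "1 37 9 0 0 0 1.5"

```text
clock: 11.2
position: [0.4938, 0.0203, 0.1717]
ee_rot: [0.62, 0.784, 0.001, 0.004]
contact_force: [0.5, -0.3, -1.1]
finger_gap: 0.0558
```

```bash
python3 - <<'E'
from h import *
plan(1,[(481.3,167.2,130,98.4)],step=38)
E
```

```text
t 11.2 pos [493.8  20.3 171.7] yaw 103.3 gap 55.8 F [ 0.5 -0.3 -1.1]
[[1, 29.0, 4.0, 8.0, 0.1, 0.1, 1.0], [1, 29.0, 4.0, 8.0, 0.1, 0.1, 1.0], [1, 29.0, 3.0, 8.0, 0.1, 0.1, 1.0], [1, 29.0, 3.0, 8.0, 0.1, 0.1, 1.0], [1, 29.0, 2.0, 8.0, 0.1, 0.1, 1.0]]
```

Call:
move_arm --pt "1 29 4 8 0.1 0.1 1" --pt "1 29 4 8 0.1 0.1 1" --pt "1 29 3 8 0.1 0.1 1" --pt "1 29 3 8 0.1 0.1 1" --pt "1 28 2 10 0.1 0.1 1" --pt "1 0 0 20 0 0 0" --pt "1 0 0 20 0 0 0" --pt "1 0 0 10 0 0 0" --pt "1 0 0 0 0 0 0"

```text
clock: 12.1
position: [0.4793, 0.177, 0.0773]
ee_rot: [0.652, 0.758, 0.002, -0.001]
contact_force: [0.1, -0.6, -2.5]
finger_gap: 0.0554
```

```bash
python3 - <<'E'
from h import *
plan(1,[(481.3,167.2,50,98.4)],step=38)
p,d,i=grab('wrist'); P=cloud(d,i); x,y,z=np.moveaxis(P,-1,0)
m=(p.max(-1)<45)&(abs(x-.48)<.09)&(abs(y-.167)<.075)&(z<.02)&(d>0)
m=cv2.morphologyEx(m.astype(np.uint8),cv2.MORPH_OPEN,np.ones((5,5)))>0
print('tray',m.sum(),cv2.minAreaRect((P[m][:,:2]*1e3).astype(np.float32)))
zz=z[(abs(x-.48)<.04)&(abs(y-.167)<.04)&(d>0)&(p[...,0]>90)]; t=np.percentile(zz,80)
m=(abs(z-t)<.008)&(p[...,0]>p[...,2]+25)&(abs(x-.48)<.07)&(abs(y-.167)<.07)
print('box',t,m.sum(),cv2.minAreaRect((P[m][:,:2]*1e3).astype(np.float32)))
E
```

```text
t 12.1 pos [479.3 177.   77.3] yaw 98.7 gap 55.4 F [ 0.1 -0.6 -2.5]
[[1, -10.1, 0.4, 27.3, 0.1, -0.2, 0.3]]
tray 11927 ((463.0317687988281, 164.39617919921875), (93.78862762451172, 96.0741195678711), 8.274322509765625)
box 0.10963471598641775 31460 ((477.3006896972656, 176.04620361328125), (82.9273910522461, 57.257537841796875), 8.847318649291992)
```

Call:
move_arm --pt "1 -9 5 22 0.1 -0.2 0.3" --pt "1 0 0 10 0 0 0" --pt "1 0 0 0 0 0 0"

```text
clock: 12.45
position: [0.4886, 0.1686, 0.0482]
ee_rot: [0.654, 0.756, 0.002, 0.001]
contact_force: [-0.3, 0.6, -0.3]
finger_gap: 0.0554
```

```bash
python3 - <<'E'
from h import *
plan(1,[(483,168.0,30,98.4)],step=38)
E
```

```text
t 12.45 pos [488.6 168.6  48.2] yaw 98.3 gap 55.4 F [-0.3  0.6 -0.3]
[[1, 0.2, -5.8, 18.2, 0.3, -0.0, -0.1]]
```

Call:
move_arm --pt "1 0 -6 10 0.3 0 0" --pt "1 0 0 4 0 0 0" --pt "1 0 0 2 0 0 0"

```text
clock: 12.75
position: [0.4834, 0.168, 0.0333]
ee_rot: [0.655, 0.756, 0.001, 0.0]
contact_force: [-0.6, -0.3, -1.4]
finger_gap: 0.0556
```

```bash
python3 - <<'E'
from h import *
plan(1,[(483,168.0,28,98.4)],step=38)
E
```

```text
t 12.75 pos [483.4 168.   33.3] yaw 98.2 gap 55.6 F [-0.6 -0.3 -1.4]
[[1, 0.0, -0.4, 5.3, 0.1, -0.1, -0.2]]
```

Call:
move_arm --pt "1 0 0 3 0 0 0" --pt "1 0 0 2 0 0 0" --pt "1 0 0 1 0 0 0"

```text
clock: 13.05
position: [0.4836, 0.1683, 0.0282]
ee_rot: [0.654, 0.756, 0.002, 0.001]
contact_force: [-3.3, -0.9, 13.7]
finger_gap: 0.0552
```

Call:
move_arm --pt "0.2 0 0 -1 0 0 0" --pt "-0.3 0 0 0 0 0 0" --pt "-0.8 0 0 0 0 0 0" --pt "-0.8 0 0 0 0 0 0" --pt "-0.8 0 0 -20 0 0 0" --pt "-0.8 0 0 -40 0 0 0" --pt "-0.8 0 0 -50 0 0 0" --pt "-0.8 0 0 -50 0 0 0"

```text
clock: 13.85
position: [0.4785, 0.1673, 0.187]
ee_rot: [0.654, 0.756, -0.004, -0.004]
contact_force: [1.1, 0.1, -0.6]
finger_gap: 0.0768
```

```bash
python3 - <<'E'
from h import *
plan(-1,[(500,285,220,119)],step=45)
E
```

```text
t 13.85 pos [478.5 167.3 187. ] yaw 98.3 gap 76.8 F [ 1.1  0.1 -0.6]
[[-1, 38.0, 13.0, -11.0, -0.2, -0.0, -6.9], [-1, 36.0, 17.0, -11.0, -0.2, -0.0, -6.9], [-1, 34.0, 21.0, -11.0, -0.2, -0.0, -6.9]]
```

Call:
move_arm --pt "-1 38 13 -9 0 0 -6.9" --pt "-1 36 17 -9 0 0 -6.9" --pt "-1 34 21 -9 0 0 -6.9" --pt "-1 35 0 0 0 0 0" --pt "-1 25 0 10 0 0 0" --pt "-1 0 0 20 0 0 0" --pt "-1 0 0 0 0 0 0" --pt "-1 0 0 0 0 0 0"

```text
clock: 14.65
position: [0.477, 0.3463, 0.1964]
ee_rot: [0.503, 0.865, 0.005, 0.003]
contact_force: [0.5, 0.4, 0.7]
finger_gap: 0.0855
```

```bash
python3 - <<'E'
from h import *
p,d,i=grab('wrist','w4.png'); P=cloud(d,i); x,y,z=np.moveaxis(P,-1,0)
red=(p[...,0]>60)&(p[...,0].astype(int)>2*p[...,1])&(d>0)&(p[...,0].astype(int)>2*p[...,2])
m=red&(z>.03)&(abs(x-.52)<.09)&(abs(y-.345)<.09)
print('pig',m.sum(),cv2.minAreaRect((P[m][:,:2]*1e3).astype(np.float32)),np.percentile(z[m],[50,90,99]))
# barrel flanks: points in slices along axis
a=np.radians(29); u=np.array([np.cos(a),np.sin(a)]); v=np.array([-u[1],u[0]])
q=P[m][:,:2]*1e3-[522,346]; s,t=q@u,q@v
for k in range(-50,55,10):
    w_=t[(s>=k)&(s<k+10)]
    if len(w_)>5: print(k,len(w_),w_.min().round(1),w_.max().round(1))
for r in nets.landmark_of('wrist','piggy_mid')[:2]: print(r['p'],w(i,r['point'])*1e3)
pt,d,i=grab('top'); P=cloud(d,i); x,y,z=np.moveaxis(P,-1,0)
m=(z>.05)&(abs(x-.48)<.06)&(abs(y-.167)<.06)
print('bamboo top',m.sum(),cv2.minAreaRect((P[m][:,:2]*1e3).astype(np.float32)),np.median(z[m]))
plan(-1,[(522,345,100,119)])
E
```

```text
pig 6011 ((521.8082275390625, 346.8547668457031), (91.08549499511719, 56.45267105102539), 27.233196258544922) [0.06561271 0.07105277 0.0786851 ]
-50 219 -8.0 12.8
-40 691 -18.8 22.5
-30 1150 -24.4 27.4
-20 696 -25.4 29.2
-10 770 -26.6 29.3
0 725 -25.6 28.8
10 684 -27.9 28.1
20 645 -28.2 28.2
30 405 -24.7 25.7
40 26 -9.8 15.8
0.79 [525.99471311 351.44459016  39.53571132]
bamboo top 933 ((484.2702331542969, 167.50448608398438), (86.52728271484375, 56.54471969604492), 8.325243949890137) 0.06067655386707749
t 14.8 pos [477.5 345.8 196.7] yaw 119.6 gap 85.6 F [-0.7 -0.4  0.7]
[[-1, -8.0, 12.0, 32.0, 0.2, -0.0, 0.2], [-1, -8.0, 13.0, 32.0, 0.2, -0.0, 0.2], [-1, -7.0, 13.0, 32.0, 0.2, -0.0, 0.2]]
```

View pics/w4.png

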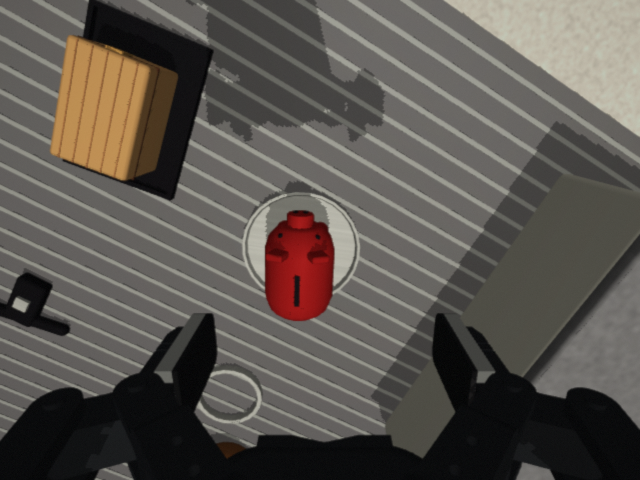

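The piggy is at (298,265) with its snout toward the robot. The bamboo is aligned in its tray, about 3 mm off centre. Descending on the piggy.

Call:
move_arm --pt "-1 -8 16 28 0.2 0 0.5" --pt "-1 -8 16 28 0.2 0 0.5" --pt "-1 -7 16 28 0.2 0 0.5" --pt "-1 0 0 0 0 0 0"

```text
clock: 15.2
position: [0.5371, 0.3486, 0.1165]
ee_rot: [0.516, 0.856, 0.005, 0.003]
contact_force: [-1.3, -0.6, -0.5]
finger_gap: 0.0857
```

```bash
python3 - <<'E'
from h import *
plan(-1,[(525.5,349,85,118),(525.5,349,24,118)],step=35)
E
```

```text
t 15.2 pos [537.1 348.6 116.5] yaw 117.8 gap 85.7 F [-1.3 -0.6 -0.5]
[[-1, 5.7, -10.5, 31.4, 0.7, -0.0, -0.2], [-1, 0.0, -0.0, 31.0, -0.0, 0.0, 0.0], [-1, 0.0, -0.0, 31.0, -0.0, 0.0, 0.0]]
```

Call:
move_arm --pt "-1 5 -10 20 0.7 0 0" --pt "-1 0 0 20 0 0 0" --pt "-1 0 0 20 0 0 0" --pt "-1 0 0 0 0 0 0"

```text
clock: 15.6
position: [0.5284, 0.3474, 0.0608]
ee_rot: [0.518, 0.855, 0.002, 0.001]
contact_force: [-0.6, -0.8, 0.1]
finger_gap: 0.0859
```

```bash
python3 - <<'E'
from h import *
plan(-1,[(525.5,349,24,118)],step=35)
E
```

```text
t 15.6 pos [528.4 347.4  60.8] yaw 117.6 gap 85.9 F [-0.6 -0.8  0.1]
[[-1, 1.0, -1.0, 18.0, 0.1, -0.0, -0.2], [-1, 1.0, -1.0, 18.0, 0.1, -0.0, -0.2]]
```

Call:
move_arm --pt "-1 1 -1 18 0 0 0" --pt "-1 1 -1 17 0 0 0" --pt "-1 0 0 0 0 0 0"

```text
clock: 15.9
position: [0.5286, 0.3491, 0.0321]
ee_rot: [0.518, 0.855, 0.005, 0.003]
contact_force: [-0.3, -0.3, -0.6]
finger_gap: 0.0853
```

```bash
python3 - <<'E'
from h import *
plan(-1,[(525.5,349,24,118)],step=35)
E
```

```text
t 15.9 pos [528.6 349.1  32.1] yaw 117.5 gap 85.3 F [-0.3 -0.3 -0.6]
[[-1, 1.3, -2.9, 8.1, 0.7, -0.0, -0.5]]
```

Call:
move_arm --pt "-1 1 -2 7 0.6 0 -0.3" --pt "0 0 0 1 0 0 0" --pt "1 0 0 0 0 0 0" --pt "1 0 0 0 0 0 0" --pt "1 0 0 0 0 0 0" --pt "1 0 0 0 0 0 0" --pt "1 0 0 0 0 0 0" --squeeze 45

```text
clock: 16.6
position: [0.5289, 0.3502, 0.0299]
ee_rot: [0.516, 0.857, 0.003, 0.002]
contact_force: [1.6, 0.6, -2.4]
finger_gap: 0.0563
```

```bash
python3 - <<'E'
from h import *
plan(1,[(525.5,349,24,118)],step=35)
E
```

```text
t 16.6 pos [528.9 350.2  29.9] yaw 117.9 gap 56.3 F [ 1.6  0.6 -2.4]
[[1, 0.5, -3.6, 5.8, 0.4, -0.0, -0.1]]
```

Call:
move_arm --pt "1 0 0 -20 0 0 0" --pt "1 0 0 -40 0 0 0" --pt "1 0 0 -40 0 0 0" --pt "1 0 0 -35 0 0 0"

```text
clock: 17.0
position: [0.5225, 0.3468, 0.1593]
ee_rot: [0.516, 0.856, -0.005, -0.004]
contact_force: [0.2, -0.4, -3.6]
finger_gap: 0.0561
```

```bash
python3 - <<'E'
from h import *
plan(1,[(500.8,-362.5,170,96)],step=40)
E
```

```text
t 17.0 pos [522.5 346.8 159.3] yaw 117.9 gap 56.1 F [ 0.2 -0.4 -3.6]
[[1, -34.0, -19.0, -0.0, -0.0, 0.0, 1.2], [1, -35.0, -19.0, -0.0, -0.0, 0.0, 1.2], [1, -35.0, -18.0, -0.0, -0.0, 0.0, 1.2], [1, -35.0, -17.0, -0.0, -0.0, 0.0, 1.2], [1, -36.0, -17.0, -0.0, -0.0, 0.0, 1.2], [1, -36.0, -16.0, -0.0, -0.0, 0.0, 1.2], [1, -36.0, -15.0, -0.0, -0.0, 0.0, 1.2], [1, -37.0, -14.0, -0.0, -0.0, 0.0, 1.2], [1, -37.0, -13.0, -1.0, -0.0, 0.0, 1.2], [1, -37.0, -13.0, -1.0, -0.0, 0.0, 1.2]]
[[1, -38.0, -12.0, -1.0, -0.0, 0.0, 1.2], [1, -38.0, -11.0, -1.0, -0.0, 0.0, 1.2], [1, -38.0, -10.0, -1.0, -0.0, 0.0, 1.2], [1, -38.0, -9.0, -1.0, -0.0, 0.0, 1.2], [1, -38.0, -9.0, -1.0, -0.0, 0.0, 1.2], [1, -39.0, -8.0, -1.0, -0.0, 0.0, 1.2], [1, -39.0, -7.0, -1.0, -0.0, 0.0, 1.2], [1, -39.0, -6.0, -1.0, -0.0, 0.0, 1.2]]
```

Call:
move_arm --pt "1 -34 -19 -1 0 0 1.2" --pt "1 -35 -19 -1 0 0 1.2" --pt "1 -35 -18 -1 0 0 1.2" --pt "1 -35 -17 -1 0 0 1.2" --pt "1 -36 -17 -1 0 0 1.2" --pt "1 -36 -16 -1 0 0 1.2" --pt "1 -36 -15 -1 0 0 1.2" --pt "1 -37 -14 -1 0 0 1.2" --pt "1 -37 -13 -1 0 0 1.2" --pt "1 -37 -13 -1 0 0 1.2"

```text
clock: 18.0
position: [0.5125, -0.053, 0.1755]
ee_rot: [0.602, 0.799, 0.001, -0.0]
contact_force: [0.5, 0.3, -4.0]
finger_gap: 0.0564
```

```bash
python3 - <<'E'
from h import *
plan(1,[(500.8,-362.5,150,96)],step=40)
E
```

```text
t 18.0 pos [512.5 -53.  175.5] yaw 106.0 gap 56.4 F [ 0.5  0.3 -4. ]
[[1, -37.0, -12.0, 3.0, 0.0, -0.0, 1.3], [1, -37.0, -11.0, 3.0, 0.0, -0.0, 1.3], [1, -37.0, -10.0, 3.0, 0.0, -0.0, 1.3], [1, -38.0, -10.0, 3.0, 0.0, -0.0, 1.3], [1, -38.0, -9.0, 3.0, 0.0, -0.0, 1.3], [1, -38.0, -8.0, 3.0, 0.0, -0.0, 1.3], [1, -38.0, -7.0, 3.0, 0.0, -0.0, 1.3], [1, -38.0, -6.0, 3.0, 0.0, -0.0, 1.3]]
```

Call:
move_arm --pt "1 -37 -12 3 0 0 1.3" --pt "1 -37 -11 3 0 0 1.3" --pt "1 -37 -10 3 0 0 1.3" --pt "1 -38 -10 3 0 0 1.3" --pt "1 -38 -9 3 0 0 1.3" --pt "1 -38 -8 3 0 0 1.3" --pt "1 -38 -7 5 0 0 1.3" --pt "1 -34 -6 8 0 0 1.3" --pt "1 0 0 20 0 0 0" --pt "1 0 0 0 0 0 0"

```text
clock: 19.0
position: [0.4941, -0.3774, 0.1201]
ee_rot: [0.678, 0.735, 0.001, -0.0]
contact_force: [-0.4, 0.9, -3.3]
finger_gap: 0.0568
```

```bash
python3 - <<'E'
from h import *
p,d,i=grab('wrist'); P=cloud(d,i); x,y,z=np.moveaxis(P,-1,0); s=status.observe(); print(s['position'])
P_=p.astype(int); red=(P_[...,0]>60)&(P_[...,0]>2*P_[...,1])&(P_[...,0]>2*P_[...,2])&(d>0)
m=red&(z>.05)
print('pig',m.sum(),cv2.minAreaRect((P[m][:,:2]*1e3).astype(np.float32)),np.percentile(z[m],[50,90,99]))
m=(z>.022)&(z<.037)&(abs(x-.501)<.07)&(abs(y+.363)<.07)&~red&(d>0)
print('riser',m.sum(),cv2.minAreaRect((P[m][:,:2]*1e3).astype(np.float32)))
for r in nets.landmark_of('wrist','piggy_mid')[:2]: print(r['p'],w(i,r['point'])*1e3)
pt,d,i=grab('top'); P=cloud(d,i); x,y,z=np.moveaxis(P,-1,0)
m=(z>.022)&(z<.037)&(abs(x-.501)<.07)&(abs(y+.363)<.07)&(pt.min(-1)>120)
print('riser top',m.sum(),cv2.minAreaRect((P[m][:,:2]*1e3).astype(np.float32)))
plan(1,[(500.8,-362.5,100,96)],step=30)
E
```

```text
[ 0.49496246 -0.37821893  0.1218873 ]
pig 29414 ((484.2134094238281, -380.1422119140625), (83.7242660522461, 56.8299446105957), 3.8145365715026855) [0.1591716  0.1639763  0.17158592]
riser 10690 ((495.83941650390625, -363.40643310546875), (98.40302276611328, 110.34759521484375), 5.941661834716797)
riser top 1502 ((501.64935302734375, -356.8094482421875), (110.49540710449219, 100.61168670654297), 5.713321685791016)
t 19.15 pos [ 496.4 -377.7  124.1] yaw 94.8 gap 56.5 F [ 0.2  0.2 -2.8]
[[1, 14.8, 5.6, 24.1, 0.3, 0.2, -1.2]]
```

Call:
move_arm --pt "1 15 7 22 0.3 0.2 -1" --pt "1 0 0 20 0 0 0" --pt "1 0 0 0 0 0 0"

```text
clock: 19.45
position: [0.5052, -0.361, 0.0862]
ee_rot: [0.669, 0.743, 0.0, 0.003]
contact_force: [-1.4, -0.9, -2.8]
finger_gap: 0.0568
```

```bash
python3 - <<'E'
from h import *
plan(1,[(503,-361.5,62,96)],step=30)
E
```

```text
t 19.45 pos [ 505.2 -361.    86.2] yaw 96.0 gap 56.8 F [-1.4 -0.9 -2.8]
[[1, -0.2, -2.4, 24.2, 0.2, 0.3, 0.0]]
```

Call:
move_arm --pt "1 0 -2 12 0.2 0.3 0" --pt "1 0 0 8 0 0 0" --pt "1 0 0 2 0 0 0"

```text
clock: 19.75
position: [0.5054, -0.3611, 0.067]
ee_rot: [0.668, 0.744, 0.001, 0.003]
contact_force: [-0.2, 0.4, -2.9]
finger_gap: 0.0565
```

```bash
python3 - <<'E'
from h import *
plan(1,[(503,-361.5,57,96)],step=30)
E
```

```text
t 19.75 pos [ 505.4 -361.1   67. ] yaw 96.2 gap 56.5 F [-0.2  0.4 -2.9]
[[1, -0.1, -2.5, 9.9, 0.2, 0.2, 0.2]]
```

Call:
move_arm --pt "1 0 -2.5 4 0.2 0.2 0.2" --pt "1 0 0 3 0 0 0" --pt "1 0 0 2 0 0 0"

```text
clock: 20.05
position: [0.5031, -0.3621, 0.0583]
ee_rot: [0.67, 0.743, 0.0, 0.001]
contact_force: [0.5, -0.8, -2.6]
finger_gap: 0.0568
```

Call:
move_arm --pt "1 0 0 2 0 0 0" --pt "1 0 0 1 0 0 0"

```text
clock: 20.25
position: [0.5029, -0.3624, 0.0566]
ee_rot: [0.67, 0.743, 0.0, 0.001]
contact_force: [-2.7, 2.7, 9.0]
finger_gap: 0.0565
```

Contact is made at 9 N, so I'll release and retreat.

Call:
move_arm --pt "0.2 0 0 -0.5 0 0 0" --pt "-0.3 0 0 0 0 0 0" --pt "-0.8 0 0 0 0 0 0" --pt "-0.8 0 0 0 0 0 0" --pt "-0.8 0 0 -20 0 0 0" --pt "-0.8 0 0 -40 0 0 0" --pt "-0.8 0 0 -50 0 0 0" --pt "-0.8 0 0 -50 0 0 0"

```text
clock: 21.05
position: [0.4999, -0.3601, 0.2145]
ee_rot: [0.67, 0.742, 0.0, -0.005]
contact_force: [1.5, -1.3, 1.2]
finger_gap: 0.077
```

```bash
python3 - <<'E'
from h import *
plan(-1,[(470,-13,190,90)],step=40)
E
```

```text
t 21.05 pos [ 499.9 -360.1  214.5] yaw 95.9 gap 77.0 F [ 1.5 -1.3  1.2]
[[-1, 39.0, 1.0, 3.0, -0.0, -0.1, 0.7], [-1, 39.0, 0.0, 3.0, -0.0, -0.1, 0.7], [-1, 39.0, -0.0, 3.0, -0.0, -0.1, 0.7], [-1, 39.0, -1.0, 3.0, -0.0, -0.1, 0.7], [-1, 39.0, -1.0, 3.0, -0.0, -0.1, 0.7], [-1, 39.0, -2.0, 3.0, -0.0, -0.1, 0.7], [-1, 39.0, -2.0, 3.0, -0.0, -0.1, 0.7], [-1, 39.0, -2.0, 3.0, -0.0, -0.1, 0.7], [-1, 39.0, -3.0, 3.0, -0.0, -0.1, 0.7]]
```

Call:
move_arm --pt "-1 39 1 2 0 0 0.7" --pt "-1 39 0 2 0 0 0.7" --pt "-1 39 0 2 0 0 0.7" --pt "-1 39 -1 2 0 0 0.7" --pt "-1 39 -1 3 0 0 0.7" --pt "-1 39 -1 3 0 0 0.7" --pt "-1 39 -1 3 0 0 0.7" --pt "-1 39 -1 3 0 0 0.7" --pt "-1 32 0 3 0 0 0.7"

```text
clock: 21.95
position: [0.4868, -0.0166, 0.2044]
ee_rot: [0.714, 0.7, 0.003, 0.013]
contact_force: [0.6, -0.0, -1.0]
finger_gap: 0.0851
```

```bash
python3 - <<'E'
from h import *
plan(-1,[(486,-11,130,90)],step=30)
p,d,i=grab('top','top2.png'); P=cloud(d,i); x,y,z=np.moveaxis(P,-1,0)
m=(z>.06)&(abs(x-.5)<.08)&(abs(y+.363)<.08)
print('pig',m.sum(),cv2.minAreaRect((P[m][:,:2]*1e3).astype(np.float32)),np.percentile(z[m],[50,90,99]))
for r in nets.landmark_of('top','piggy_mid')[:1]: print(r['p'],w(i,r['point'])*1e3)
for n in ('round_floor',):
    for r in nets.cut_out('top',n)[:1]: print(n,r['p'],cv2.minEnclosingCircle((P[r['mask']&(d>0)][:,:2]*1e3).astype(np.float32)),cv2.minAreaRect((P[r['mask']&(d>0)][:,:2]*1e3).astype(np.float32)))
p,d,i=grab('side'); 
cv2.imwrite('pics/s2.png',cv2.resize(p[140:420,250:470],None,fx=2,fy=2,interpolation=2)[:,:,::-1])
for r in nets.landmark_of('side','piggy_mid')[:1]: print(r['p'],w(i,r['point'])*1e3)
E
```

```text
t 21.95 pos [486.8 -16.6 204.4] yaw 88.8 gap 85.1 F [ 0.6 -0.  -1. ]
[[-1, 2.0, -1.0, 25.0, 0.4, 0.3, -0.4], [-1, 2.0, -1.0, 25.0, 0.4, 0.3, -0.4], [-1, 2.0, -0.0, 25.0, 0.4, 0.3, -0.4]]
pig 983 ((498.0685729980469, -362.9620361328125), (95.92388916015625, 56.078338623046875), 5.867808818817139) [0.09262507 0.09980797 0.10728363]
0.62 [ 503.37581538 -365.8542148    68.32271018]
round_floor 0.66 ((522.1272583007812, 346.6271057128906), 55.488792419433594) ((523.0460815429688, 346.1959533691406), (107.16917419433594, 106.75370788574219), 25.903404235839844)
0.79 [ 502.32710824 -361.70281877   67.68803788]
```

View pics/s2.png

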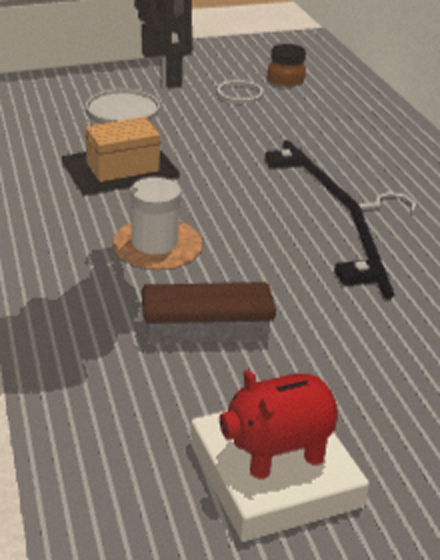

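The piggy stands upright mid-riser (crop 280,420), within about 2 mm, and the tin is on the mat (155,220). Now the tin.

Call:
move_arm --pt "-1 2 -1 25 0.4 0.3 0" --pt "-1 2 -1 25 0.4 0.3 0" --pt "-1 2 0 25 0.4 0.3 0" --pt "-1 0 0 0 0 0 0"

```text
clock: 22.6
position: [0.49, -0.0189, 0.1295]
ee_rot: [0.717, 0.697, 0.003, 0.003]
contact_force: [-0.6, -0.2, -0.5]
finger_gap: 0.0854
```

```bash
python3 - <<'E'
from h import *
plan(-1,[(485.5,-11,36,None)],step=30)
E
```

```text
t 22.6 pos [490.  -18.9 129.5] yaw 88.4 gap 85.4 F [-0.6 -0.2 -0.5]
[[-1, 2.0, -1.0, 23.0, 0.1, -0.0, -0.0], [-1, 2.0, -1.0, 23.0, 0.1, -0.0, -0.0], [-1, 2.0, -1.0, 23.0, 0.1, -0.0, -0.0], [-1, 2.0, -1.0, 23.0, 0.1, -0.0, -0.0]]
```

Call:
move_arm --pt "-1 8 -4 15 0.1 0 0" --pt "-1 0 0 15 0.1 0 0" --pt "-1 0 0 0 0 0 0"

```text
clock: 22.9
position: [0.4886, -0.0146, 0.1015]
ee_rot: [0.719, 0.695, 0.002, 0.003]
contact_force: [-0.5, -0.2, -0.1]
finger_gap: 0.0856
```

```bash
python3 - <<'E'
from h import *
plan(-1,[(485.5,-11,36,None)],step=20)
E
```

```text
t 22.9 pos [488.6 -14.6 101.5] yaw 88.1 gap 85.6 F [-0.5 -0.2 -0.1]
[[-1, 1.0, -1.0, 16.0, 0.1, 0.0, 0.0], [-1, 1.0, -1.0, 16.0, 0.1, 0.0, 0.0], [-1, 1.0, -1.0, 16.0, 0.1, 0.0, 0.0], [-1, 1.0, -1.0, 16.0, 0.1, 0.0, 0.0]]
```

Call:
move_arm --pt "-1 3 -2 16 0.1 0 0" --pt "-1 1 -1 16 0.1 0 0" --pt "-1 1 -1 16 0.1 0 0" --pt "-1 1 -1 14 0 0 0" --pt "-1 0 0 0 0 0 0"

```text
clock: 23.4
position: [0.4909, -0.0136, 0.0462]
ee_rot: [0.721, 0.693, 0.004, 0.007]
contact_force: [0.2, -0.2, 0.3]
finger_gap: 0.0851
```

```bash
python3 - <<'E'
from h import *
plan(-1,[(485.5,-11,36,None)],step=20)
E
```

```text
t 23.4 pos [490.9 -13.6  46.2] yaw 87.7 gap 85.1 F [ 0.2 -0.2  0.3]
[[-1, 2.5, -5.7, 10.1, 0.8, 0.2, 0.0]]
```

Call:
move_arm --pt "-1 2.5 -5 10 0.8 0.2 0" --pt "0 0 0 0 0 0 0" --pt "1 0 0 0 0 0 0" --pt "1 0 0 0 0 0 0" --pt "1 0 0 0 0 0 0" --pt "1 0 0 0 0 0 0" --squeeze 40

```text
clock: 24.0
position: [0.4894, -0.0126, 0.0401]
ee_rot: [0.721, 0.692, 0.002, 0.003]
contact_force: [0.2, -0.8, -1.4]
finger_gap: 0.0529
```

```bash
python3 - <<'E'
from h import *
plan(1,[(485.5,-11,36,None)],step=20)
E
```

```text
t 24.0 pos [489.4 -12.6  40.1] yaw 87.6 gap 52.9 F [ 0.2 -0.8 -1.4]
[[1, 1.4, -4.0, 4.1, 0.4, 0.1, 0.0]]
```

Call:
move_arm --pt "1 0 0 -20 0 0 0" --pt "1 0 0 -40 0 0 0" --pt "1 0 0 -40 0 0 0" --pt "1 0 0 -20 0 0 0"

```text
clock: 24.4
position: [0.4844, -0.0116, 0.1595]
ee_rot: [0.721, 0.693, -0.002, -0.002]
contact_force: [0.9, 0.5, -2.0]
finger_gap: 0.0528
```

```bash
python3 - <<'E'
from h import *
plan(1,[(526,346,160,None)],step=40)
E
```

```text
t 24.4 pos [484.4 -11.6 159.5] yaw 87.7 gap 52.8 F [ 0.9  0.5 -2. ]
[[1, 36.0, 3.0, -0.0, -0.0, 0.0, -0.0], [1, 36.0, 3.0, -0.0, -0.0, 0.0, -0.0], [1, 36.0, 3.0, -0.0, -0.0, 0.0, -0.0], [1, 36.0, 3.0, -0.0, -0.0, 0.0, -0.0], [1, 36.0, 3.0, -0.0, -0.0, 0.0, -0.0], [1, 36.0, 3.0, -0.0, -0.0, 0.0, -0.0], [1, 36.0, 3.0, -0.0, -0.0, 0.0, -0.0], [1, 36.0, 3.0, -0.0, -0.0, 0.0, -0.0], [1, 36.0, 3.0, -0.0, -0.0, 0.0, -0.0], [1, 36.0, 3.0, -0.0, -0.0, 0.0, -0.0]]
```

Call:
move_arm --pt "1 36 3 0 0 0 0" --pt "1 36 3 0 0 0 0" --pt "1 36 3 0 0 0 0" --pt "1 36 3 0 0 0 0" --pt "1 36 3 0 0 0 0" --pt "1 36 3 0 0 0 0" --pt "1 36 3 0 0 0 0" --pt "1 36 3 0 0 0 0" --pt "1 30 3 0 0 0 0" --pt "1 0 0 0 0 0 0"

```text
clock: 25.4
position: [0.5289, 0.3156, 0.1623]
ee_rot: [0.723, 0.691, 0.0, 0.002]
contact_force: [-0.5, -0.4, -2.2]
finger_gap: 0.0531
```

```bash
python3 - <<'E'
from h import *
plan(1,[(526,346,100,90)],step=30)
p,d,i=grab('wrist','w5.png')
E
```

```text
t 25.4 pos [528.9 315.6 162.3] yaw 87.4 gap 53.1 F [-0.5 -0.4 -2.2]
[[1, 10.0, -1.0, 21.0, 0.1, 0.0, -0.9], [1, 10.0, -1.0, 21.0, 0.1, 0.0, -0.9], [1, 10.0, -1.0, 21.0, 0.1, 0.0, -0.9]]
```

View pics/w5.png

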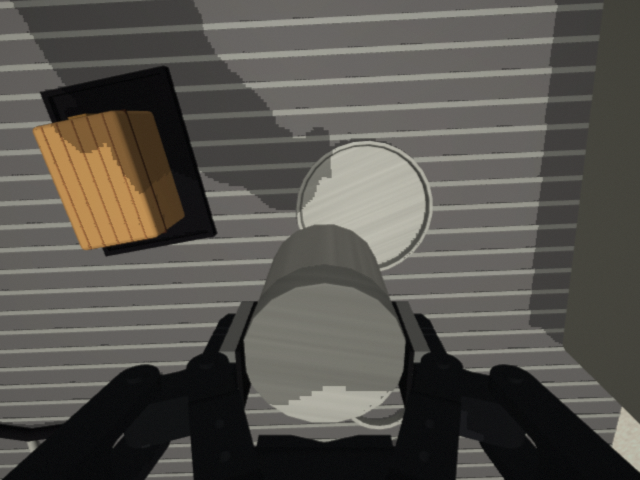

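The tin is held upright (325,345) and the round tray is at (365,205), still about 30 mm off in y.

Call:
move_arm --pt "1 10 -1 21 0.1 0 0" --pt "1 10 -1 21 0.1 0 0" --pt "1 9 -1 20 0 0 0" --pt "1 0 0 0 0 0 0" --pt "1 0 0 0 0 0 0"

```text
clock: 25.95
position: [0.5261, 0.3388, 0.0984]
ee_rot: [0.724, 0.689, -0.004, 0.001]
contact_force: [0.8, 0.9, -1.4]
finger_gap: 0.0532
```

```bash
python3 - <<'E'
from h import *
p,d,i=grab('wrist'); P=cloud(d,i); x,y,z=np.moveaxis(P,-1,0)
T=status.observe()['position']; print(T*1e3)
v,u=np.mgrid[:480,:640]; c=(u>240)&(u<410)&(v>280)&(v<420)&(d>0)
t=np.median(z[c]); m=c&(abs(z-t)<.004)
print('tin top z',t,m.sum(),cv2.minEnclosingCircle((P[m][:,:2]*1e3).astype(np.float32)))
plan(1,[(526,346,60,None)],step=20)
E
```

```text
[525.94032477 338.7187647   98.37479121]
tin top z 0.13271665466294197 18782 ((523.8214721679688, 338.86865234375), 30.04307746887207)
t 26.0 pos [525.9 338.7  98.4] yaw 87.1 gap 53.0 F [-0.9  0.8 -1.5]
[[1, 4.0, -0.0, 19.0, -0.1, 0.2, -0.0], [1, 4.0, -0.0, 19.0, -0.1, 0.2, -0.0]]
```

Call:
move_arm --pt "1 4 0 19 0 0.2 0" --pt "1 4 0 19 0 0.2 0" --pt "1 0 0 0 0 0 0"

```text
clock: 26.3
position: [0.5292, 0.345, 0.0644]
ee_rot: [0.726, 0.688, 0.001, 0.0]
contact_force: [-0.4, -1.1, -1.7]
finger_gap: 0.0528
```

```bash
python3 - <<'E'
from h import *
plan(1,[(525.5,346.3,41,None)],step=30)
E
```

```text
t 26.3 pos [529.2 345.   64.4] yaw 87.0 gap 52.8 F [-0.4 -1.1 -1.7]
[[1, 1.1, -3.8, 23.4, 0.1, -0.1, -0.0]]
```

Call:
move_arm --pt "1 1 -4 12 0 0 0" --pt "1 0 0 6 0 0 0" --pt "1 0 0 2 0 0 0"

```text
clock: 26.6
position: [0.5272, 0.3458, 0.047]
ee_rot: [0.726, 0.688, 0.004, 0.001]
contact_force: [-0.3, -0.2, -1.6]
finger_gap: 0.0527
```

```bash
python3 - <<'E'
from h import *
plan(1,[(525.5,346.3,39,None)],step=30)
E
```

```text
t 26.6 pos [527.2 345.8  47. ] yaw 86.9 gap 52.7 F [-0.3 -0.2 -1.6]
[[1, 0.4, -1.8, 8.0, 0.4, -0.2, -0.0]]
```

Call:
move_arm --pt "1 0.5 -2 4 0.4 -0.2 0" --pt "1 0 0 2 0 0 0" --pt "1 0 0 2 0 0 0"

```text
clock: 26.9
position: [0.5257, 0.3466, 0.0396]
ee_rot: [0.726, 0.688, 0.0, 0.0]
contact_force: [-0.6, 0.7, -2.4]
finger_gap: 0.0532
```

Call:
move_arm --pt "1 0 0 1.5 0 0 0" --pt "1 0 0 1 0 0 0"

```text
clock: 27.1
position: [0.5257, 0.3467, 0.0384]
ee_rot: [0.726, 0.688, 0.001, 0.0]
contact_force: [-3.6, -1.9, 9.2]
finger_gap: 0.053
```

Call:
move_arm --pt "0.2 0 0 -0.5 0 0 0" --pt "-0.3 0 0 0 0 0 0" --pt "-0.8 0 0 0 0 0 0" --pt "-0.8 0 0 0 0 0 0" --pt "-0.8 0 0 -20 0 0 0" --pt "-0.8 0 0 -40 0 0 0" --pt "-0.8 0 0 -50 0 0 0" --pt "-0.8 0 0 -50 0 0 0"

```text
clock: 27.9
position: [0.5214, 0.3445, 0.1948]
ee_rot: [0.726, 0.688, -0.007, -0.002]
contact_force: [1.6, 1.1, 0.6]
finger_gap: 0.0768
```

Call:
move_arm --pt "-0.8 0 -35 0 0 0 0" --pt "-0.8 0 -35 0 0 0 0" --pt "-0.8 0 -35 0 0 0 0" --pt "-0.8 0 -35 0 0 0 0" --pt "-0.8 0 0 0 0 0 0"

```text
clock: 28.4
position: [0.3855, 0.3557, 0.2071]
ee_rot: [0.727, 0.687, 0.005, 0.001]
contact_force: [0.1, 0.0, -0.2]
finger_gap: 0.0768
```

```bash
python3 - <<'E'
from h import *
p,d,i=grab('top','top3.png'); P=cloud(d,i); x,y,z=np.moveaxis(P,-1,0)
def rect(n,m): print(n,m.sum(),cv2.minAreaRect((P[m][:,:2]*1e3).astype(np.float32)),np.median(z[m]).round(4))
rect('tin',(z>.06)&(z<.09)&(abs(x-.522)<.06)&(abs(y-.346)<.06))
rect('bamboo',(z>.05)&(z<.08)&(abs(x-.48)<.06)&(abs(y-.167)<.06))
rect('pig',(z>.06)&(abs(x-.5)<.08)&(abs(y+.363)<.08))
rect('brush',(z>.03)&(z<.06)&(abs(x-.497)<.08)&(abs(y+.17)<.08))
rect('tray',(p.max(-1)<45)&(abs(x-.48)<.09)&(abs(y-.167)<.075)&(z<.02)&(d>0))
for n in ('hanger','spray'): print(n,w(i,nets.landmark_of('top',n)[0]['point']))
s,_,_=grab('side','s3.png')
E
```

```text
tin 512 ((521.2036743164062, 345.75927734375), (54.5009880065918, 54.557228088378906), 68.08856964111328) 0.0741
bamboo 936 ((483.73480224609375, 167.482177734375), (86.2132339477539, 56.965030670166016), 8.327001571655273) 0.0606
pig 981 ((498.0038146972656, -363.0090026855469), (95.68207550048828, 56.79315948486328), 4.67703104019165) 0.0927
brush 1170 ((499.0646667480469, -170.6249237060547), (48.7986946105957, 130.4720916748047), 79.76713562011719) 0.044
tray 859 ((480.39862060546875, 167.2182159423828), (127.9413833618164, 91.0234146118164), 8.150675773620605) 0.0055
hanger [0.70895437 0.00564707 0.00089613]
spray [ 7.38499190e-01 -3.09162260e-01 -3.79419481e-06]
```

View pics/top3.png

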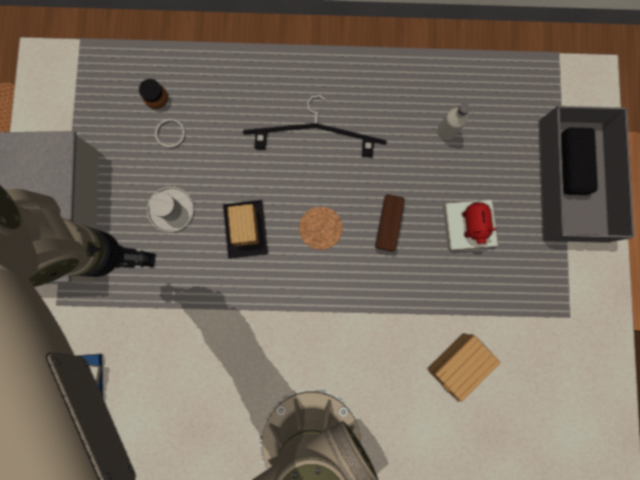

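View pics/s3.png

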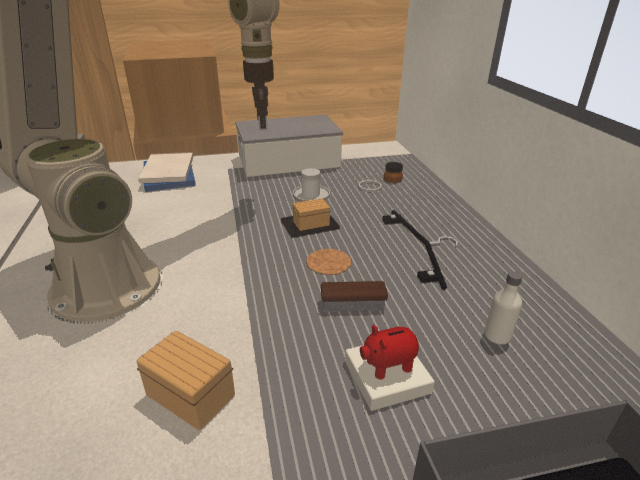

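Everything is on its stand: tin (165,207), bamboo (243,225), piggy (480,222). The mat (320,228) is empty, and the brush, hanger and spray bottle are unmoved.

```bash
python3 -c "
from rig import ticket; print(ticket.hand_in())"
```

```text
the job is handed in; nothing more can be done
None
```

I parked the tin on the cork mat and let go of it there. Then I moved the bamboo box to the oblong tray, the piggy bank to the square riser, and the tin to the round tray, and handed the job in at about 28.5 s.

The last checks were from the top camera, and the side view shows all three standing upright:
- **Tin:** about 1–2 mm from the middle of the round tray.
- **Bamboo box:** about 3 mm from the middle of the oblong tray along its length, with its long sides parallel to within 0.2°.
- **Piggy bank:** about 1–2 mm from the middle of the riser. Its centre is partly inferred from the network readings, because the camera rectangle includes the snout and read about 3 mm off in x.
- **Brush, hanger and spray bottle:** unmoved within measurement noise. The hanger and spray readings shifted about 3 mm and 2 mm, within the networks' accuracy.

The gripper was clear of everything at hand-in. One disagreement came up: early wrist pictures taken while the arm was still settling differed from the top camera by up to 8 mm. I re-measured the bamboo box with the arm at rest before grasping it, and averaged the tin's two readings, which differed by 4–5 mm.

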